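# Swap the drying ovens

### The job

Two small white bench ovens with drop-down glass doors stand on the worktop. The sample bottles in the shut oven are dry: pull that oven's door all the way down so that it lies level and they can cool. The other oven is empty and its door was left half open: push that door back up until it is fully shut.

Things in the scene. Friction and masses are not known exactly. Their poses are not given: they have to be found in the camera images.
- full_oven_door (a joint): Door angle of the full oven, rad: 0 upright, shut; grows as its top comes down to the front; 1.5 = stop, level. Stiff hinge, no latch: stays where left, needs 1 to 6 N at the bar. White oven fixed to the worktop, 190 wide, 135 deep, 245 mm high; door 186 wide, glass window, two white-capped bottles behind it; dial and display on the plinth below. Starts shut.
- full_oven_handle (a point): Middle of the full oven's handle bar (12 mm thick, 116 long, level, 39 mm clear of the door). Frame turns with the door: y along bar and hinge, z up the door, x square to it into the oven. In this frame, mm: hinge axis at x 53, z -124 (93 above worktop); door's outer face x 45, inner x 61, upper edge z 18; shut: oven front x 61, roof z 28.
- empty_oven_door (a joint): Door angle of the empty oven, rad: 0 upright, shut; grows as its top comes down to the front; 1.5 = stop, level. Stiff hinge, no latch: stays where left, needs 1 to 6 N at the bar. Oven of the same make and size as the full one, fixed to the worktop beside it, nothing inside. Starts half open, 0.45 to 0.75.
- empty_oven_handle (a point): Middle of the empty oven's handle bar (12 mm thick, 116 long, level, 39 mm clear of the door). Frame turns with the door: y along bar and hinge, z up the door, x square to it into the oven. In this frame, mm: hinge axis at x 53, z -124 (93 above worktop); door's outer face x 45, inner x 61, upper edge z 18; shut: oven front x 61, roof z 28.

How it is judged:
By the outcome, as a careful person would: the job done as asked, in the order asked, and still so for the second after the job is handed in, with the robot touching nothing.
It also fails if it takes over 58 s, if anything falls off the work surface, if the arm or the gripper's body presses on something with over 40 N, if the wrist force passes 120 N, or if a joint passes its speed limit or range.

### The arm

A 6-joint arm with a two-finger parallel gripper is mounted at the origin on a cart in front of the work surface, level with it; the furniture and walls round the work are solid. World frame = base frame: x ahead of the robot, y to its left, z up, the work surface at z = 0. Lengths are in m, angles in rad, forces in N, time in s.
With the tool pointing down it reaches from about 0.35 to 0.85 m from the base axis. Payload 8.1 kg.
Tool frame: the origin (TCP) lies between the finger pads; the fingertips stand 14 mm ahead of it and the grasp point (between the pads) lies 5 mm behind it (robot.tcp_to_tips is the z of the fingertips in the tool frame, in m); z points along the fingers, y is the line along which they close (so a half turn about z gives the same grasp; the last joint's range is limited). The gripper opens to 93 mm and grips with 3 to 60 N. Pads are 15 mm wide; open, the fingers measure 128 mm over their backs; the gripper's body (75 mm by 188 mm) begins 65 mm behind the grasp point.
Start: joints at [1.22, 0.13, 1.488, -0, 1.523, -0.085], TCP at [0.158, 0.579, 0.233] pointing down, gripper open.
Joint ranges: [-2.96, 2.96], [-0.89, 2.26], [0.02, 2.5], [-1.34, 4.48], [0, 2.73], [-2.66, 2.66]. Speed limits (rad/s): [2.39, 2.39, 2.79, 3.14, 3.14, 3.14].

### API

Orientations are given as a rotation vector (axis times angle).
In Python, from plant import sensors, read_camera, robot gives the robot as it stands.
- The arm moves only by the tool run_rows, called after ">>>" in YAML: its name, and indented under it one key for each argument. Schema: {"type":"object","properties":{"ticks":{"type":"array","items":{"type":"array","items":{"type":"array","items":{"type":"number"},"minItems":5,"maxItems":5},"minItems":1,"maxItems":20},"minItems":1,"maxItems":1},"force":{"type":"number"},"only":{"type":"string"},"quiet":{"type":"boolean"},"lines":{"type":"string"}},"required":["ticks"],"additionalProperties":false}. ticks is a list that holds a single list of rows (three levels of brackets), with 1 to 20 rows, each of 5 numbers: the finger opening in m, then dx, dy, dz in m, then a turn about the tool's z in rad; each row shifts and turns the commanded pose from where the row before left it, along the tool's axes as they then stand; what a row does not reach is not made up. A row lasts 1/10 s, in which the tool goes at most 0.05 m and 0.15 rad, less where a joint would pass 70% of its speed; a pose out of reach is approached as far as the arm can. The fingers move at their own pace and stop on an object; force is the grip in N (left out, the last holds). Time passes only in rows, so rows that do not move let the fingers close. The tool returns the time, the measured TCP pose, the force, the opening and the grip force at its end. only (a regular expression) keeps the lines of the reply that match it, lines (a string "A,B") keeps lines A to B, and quiet returns only ok. Input that does not fit is refused with a message, and nothing moves.
- sensors.read_state(): the state, without advancing time (a new reading comes with each control period).
- read_camera(name): name is "scene" or "top" or "wrist"; returns a dict with "image" (384x512x3 uint8, red, green, blue), "depth" (384x512 float32, m along the optical axis (not along the pixel's ray), 0 where there is no reading), "fx", "fy", "cx", "cy" (pixels), "R" (3x3) and "t" (3): a world point X has camera coordinates R X + t. Camera axes: x right, y down, z forward; pixel columns grow to the right and rows downward; lengths in m; the calibration is good to about 2 mm. A picture is of the moment at which its call begins.
- robot.close_job(): hands the job in; it is judged then, once.
The state is a dict: "t": time; "q": joint angles; "dq": joint speeds; "joint_torque": joint torques, N m; "tool_pos": TCP position; "orientation": TCP orientation; "force": force on the tool from outside, world axes, zero at the start; "wrist_torque": the same for the moment, N m; "opening": finger opening in m; "gripper_force": force on a finger pad.
Only numpy, scipy, OpenCV 4.12 (cv2) and the standard library are available. Lean on these libraries where they do the work, as an engineer would, in place of code of your own. Each camera call takes 0.05 s, during which the arm holds its last target. There are 200 camera calls.

## Working session

There is one attempt and no reset: what is moved stays moved. The work goes in short steps, Python scripts to look and compute and a tool call to move; the robot and the scene stay as the last step left them, time stands still between calls to the robot, and variables do not carry over. Pictures are saved under pics/ and viewed, at most 10 in all, crops included, and the job is handed in when it is done.

```bash
mkdir -p pics; ls; python3 - <<'E'
from plant import sensors, read_camera, robot
import cv2,numpy as np
for n in ("scene","top"):
    c=read_camera(n); cv2.imwrite(f"pics/{n}0.png",c["image"][:,:,::-1]); np.savez(f"{n}0.npz",**c)
    print(n,c["fx"],c["R"].round(3).tolist(),c["t"])
s=sensors.read_state(); print(s)
E
```

```text
pics
scene 449.62428288073113 [[0.78, -0.625, -0.0], [-0.337, -0.42, -0.842], [0.527, 0.657, -0.539]] [-0.47655403  0.2676542   0.97064784]
top 429.2332004823737 [[0.025, -0.997, -0.069], [-0.983, -0.012, -0.183], [0.182, 0.072, -0.981]] [-0.15181717  0.49817532  1.00283406]
{'t': 0.1, 'q': array([ 1.21959081e+00,  1.31097975e-01,  1.48915419e+00, -1.34776193e-05,
        1.52305655e+00, -8.53954686e-02]), 'dq': array([ 0.00016868, -0.00222529, -0.00249344,  0.00050422,  0.00132395,
       -0.00150212]), 'joint_torque': array([ 5.42801736e-04, -5.61344755e+01, -4.93092871e+01,  7.69979996e-02,
        2.92143814e-02,  7.33528054e-06]), 'tool_pos': array([0.15742046, 0.57845659, 0.23169389]), 'orientation': array([-4.16256656e-01, -3.11353102e+00,  2.63588290e-03]), 'force': array([ 0.48685625, -0.25811231,  0.1662494 ]), 'wrist_torque': array([ 0.00219746, -0.02106634, -0.0411356 ]), 'gripper_force': 0.0, 'opening': 0.09284345370498248}
```

View pics/scene0.png

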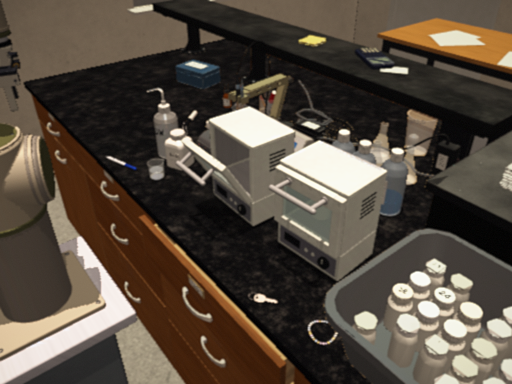

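View pics/top0.png

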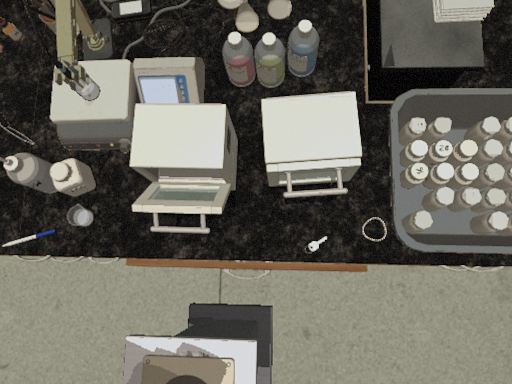

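The scene view shows the half-open, empty oven on the left (top view, bar around pixel 180,230). The shut, full oven is on the right (bar around 316,192). Next I'll fit the bar ends.

```bash
cat > h.py <<'E'
import numpy as np, cv2
def load(n): return dict(np.load(n+".npz"))
def pt(c,u,v,z=None):
    z=c["depth"][int(round(v)),int(round(u))] if z is None else z
    return c["R"].T@(np.array([(u-c["cx"])/c["fx"]*z,(v-c["cy"])/c["fy"]*z,z])-c["t"])
def proj(c,X):
    p=c["R"]@np.asarray(X)+c["t"]; return np.array([c["fx"]*p[0]/p[2]+c["cx"],c["fy"]*p[1]/p[2]+c["cy"],p[2]])
E
python3 - <<'E'
from h import *
c=load("top0"); im=c["image"][:,:,::-1]
cv2.imwrite("pics/topc.png",cv2.resize(im[85:245,120:370],None,fx=3.2,fy=3.2,interpolation=cv2.INTER_CUBIC))
s=load("scene0"); 
cv2.imwrite("pics/scec.png",cv2.resize(s["image"][100:280,170:400,::-1],None,fx=3.3,fy=3.3,interpolation=cv2.INTER_CUBIC))
print(proj(c,[0,0,0]),proj(c,[.157,.578,.23]),proj(s,[.157,.578,.23]))
for u,v in [(140,140),(225,110),(270,150),(350,145),(355,100),(268,100),(155,229),(180,230),(205,230),(288,194),(316,192),(343,190),(316,240)]: print(u,v,pt(c,u,v).round(3))
E
```

```text
[187.21108515 405.09959463   1.00283406] [-122.58499728  341.01493966    0.8476355 ] [ 13.24418845 100.06959954   1.30929793]
140 140 [0.567 0.073 0.247]
225 110 [ 0.631 -0.098  0.245]
270 150 [ 0.547 -0.191  0.247]
350 145 [ 0.559 -0.347  0.245]
355 100 [ 0.652 -0.358  0.244]
268 100 [ 0.652 -0.185  0.246]
155 229 [0.393 0.05  0.179]
180 230 [ 0.392 -0.003  0.177]
205 230 [ 0.393 -0.056  0.182]
288 194 [ 0.463 -0.227  0.226]
316 192 [ 0.468 -0.282  0.223]
343 190 [ 0.473 -0.335  0.224]
316 240 [ 0.391 -0.299  0.   ]
```

View pics/topc.png

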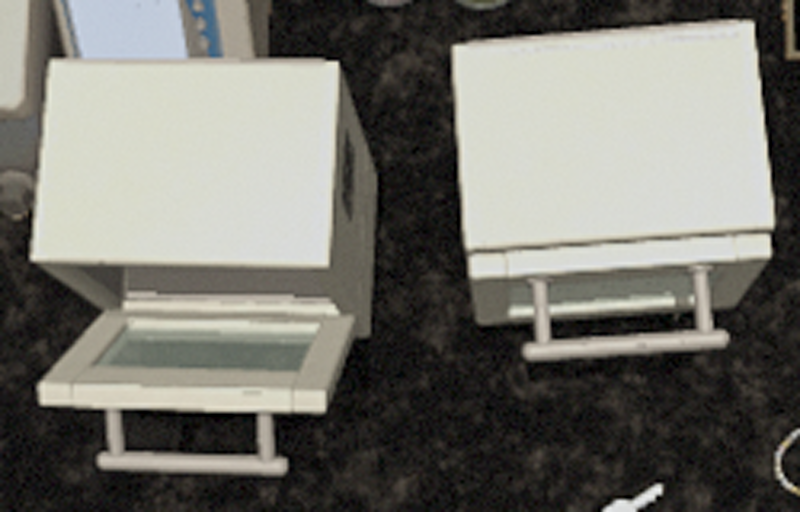

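View pics/scec.png

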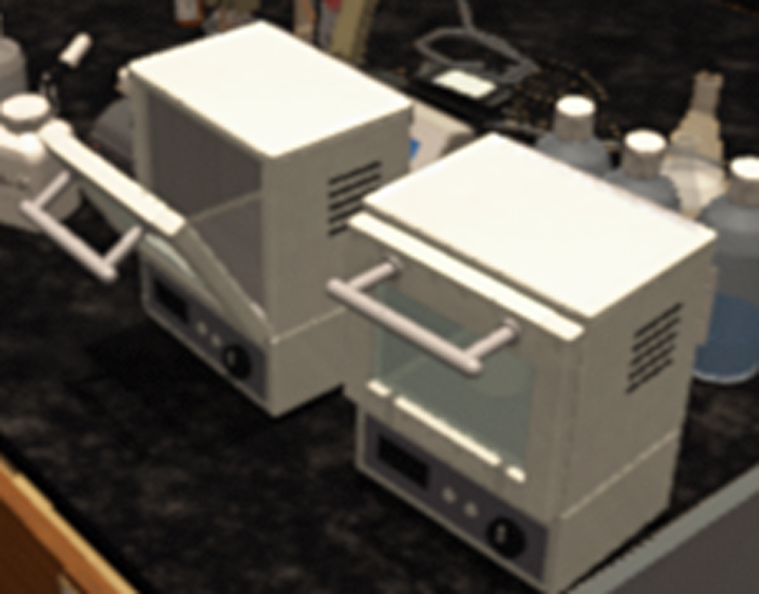

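Crops: the full oven's bar runs from (284,194) to (347,191) in the top image. It faces the robot with a slight yaw and shows the bottles and glass. The empty oven's bar runs from (151,228) to (210,231), half open. Before moving I'll refine both from depth and check obstacle heights.

```bash
python3 - <<'E'
from h import *
c=load("top0"); v,u=np.mgrid[:384,:512]; d=c["depth"]
P=np.stack([(u-c["cx"])/c["fx"]*d,(v-c["cy"])/c["fy"]*d,d],-1)-c["t"]; P=P@c["R"]
ok=d>0
def sel(x0,x1,y0,y1,z0,z1): 
    m=ok&(P[...,0]>x0)&(P[...,0]<x1)&(P[...,1]>y0)&(P[...,1]<y1)&(P[...,2]>z0)&(P[...,2]<z1); return P[m]
for n,b in {"fullbar":(.45,.484,-.36,-.2,.19,.24),"emptybar":(.37,.404,-.08,.08,.14,.2)}.items():
    p=sel(*b); f=np.polyfit(p[:,1],p[:,0],1); print(n,len(p),"med",np.median(p,0).round(4),"min/max y",p[:,1].min().round(4),p[:,1].max().round(4),"slope",f[0].round(3),"zmax",np.percentile(p[:,2],80).round(4))
for n,b in {"fullroof":(.4,.8,-.45,-.14,.24,.26),"emptyroof":(.4,.8,-.13,.12,.24,.26)}.items():
    p=sel(*b); r=cv2.minAreaRect(p[:,:2].astype(np.float32)); print(n,len(p),r,cv2.boxPoints(r).round(3).tolist())
for y in np.arange(-.5,.7,.1): 
    p=P[ok&(abs(P[...,1]-y)<.05)&(P[...,0]>.15)&(P[...,0]<.65)]; print(y.round(2), p[:,2].max().round(3) if len(p) else None)
s=load("scene0"); d=s["depth"]; Q=np.stack([(u-s["cx"])/s["fx"]*d,(v-s["cy"])/s["fy"]*d,d],-1)-s["t"]; Q=(Q@s["R"])[d>0]
for y in np.arange(0,.8,.1):
    p=Q[(abs(Q[...,1]-y)<.05)&(Q[...,0]>.25)&(Q[...,0]<.7)]; print("s",y.round(2), p[:,2].max().round(3) if len(p) else None)
E
```

```text
fullbar 426 med [ 0.4697 -0.2784  0.2222] min/max y -0.3432 -0.2172 slope -0.059 zmax 0.2237
emptybar 352 med [ 0.3951 -0.0023  0.1781] min/max y -0.0651 0.0604 slope 0.011 zmax 0.1798
fullroof 6283 ((0.5903783440589905, -0.2706529200077057), (0.15171992778778076, 0.19004464149475098), 4.738312244415283) [[0.5070000290870667, -0.18199999630451202], [0.5230000019073486, -0.3720000088214874], [0.6740000247955322, -0.35899999737739563], [0.6579999923706055, -0.17000000178813934]]
emptyroof 5965 ((0.5796585083007812, -0.00357925146818161), (0.1908666044473648, 0.1359635442495346), 89.31974029541016) [[0.5109999775886536, -0.09799999743700027], [0.6470000147819519, -0.10000000149011612], [0.6489999890327454, 0.09099999815225601], [0.5130000114440918, 0.09300000220537186]]
-0.5 0.148
-0.4 0.249
-0.3 0.251
-0.2 0.25
-0.1 0.25
-0.0 0.251
0.1 0.251
0.2 0.065
0.3 0.135
0.4 0.22
0.5 0.014
0.6 -0.609
s 0.0 0.247
s 0.1 0.247
s 0.2 0.004
s 0.3 0.138
s 0.4 0.228
s 0.5 0.017
s 0.6 0.005
s 0.7 0.004
```

>>> run_rows:
  ticks:
    - [[0, 0, 0, -0.03, -0.087], [0, 0, 0, -0.04, -0.087], [0, 0, 0, -0.04, -0.087], [0, 0, 0, -0.04, -0.087], [0, 0, 0, 0, 0]]
  force: 10

```text
t: 0.6
tool_pos: [0.1581, 0.5805, 0.3899]
orientation: [-0.133, 3.135, 0.015]
force: [1.0, 1.0, 0.4]
opening: 0.0578
gripper_force: 0.0
```

```bash
python3 - <<'E'
import numpy as np
from plant import sensors
from scipy.spatial.transform import Rotation as R
s=sensors.read_state(); r=R.from_rotvec(s["orientation"]).as_matrix(); print(r.round(3), s["opening"],s["gripper_force"])
for T in ([.40,.15,s["tool_pos"][2]],[.4957,-.278,.21]): print(r.T@(np.array(T)-s["tool_pos"]))
E
```

```text
[[-0.996 -0.085  0.003]
 [-0.085  0.996  0.01 ]
 [-0.004  0.009 -1.   ]] 0.057847418226939604 0.0
[-0.20445584 -0.44944619 -0.00327007]
[-0.26271754 -0.88566593  0.17282068]
```

>>> run_rows:
  ticks:
    - [[0, -0.03, -0.03, 0, 0], [0, -0.03, -0.03, 0, 0], [0, -0.03, -0.035, 0, 0], [0, -0.03, -0.04, 0, 0], [0, -0.025, -0.04, 0, 0], [0, -0.02, -0.04, 0, 0], [0, -0.015, -0.04, 0, 0], [0, -0.01, -0.04, 0, 0], [0, -0.01, -0.04, 0, 0], [0, 0, -0.04, 0, 0], [0, 0, -0.04, 0, 0], [0, 0, -0.04, 0, 0]]

```text
t: 1.8
tool_pos: [0.3939, 0.1403, 0.3816]
orientation: [0.128, -3.138, 0.0]
force: [0.9, -1.0, 0.7]
opening: 0.0007
gripper_force: 0.0Traceback (most recent call last):
```

```bash
cat > m.py <<'E'
import numpy as np,sys
from plant import sensors
from scipy.spatial.transform import Rotation as R
s=sensors.read_state(); r=R.from_rotvec(s["orientation"]).as_matrix()
T=np.array(eval(sys.argv[1])); print("pos",s["tool_pos"].round(4),"xdir",r[:,0].round(3),"delta",(r.T@(T-s["tool_pos"])).round(4),"f",s["force"].round(1),"t",s["t"],s["opening"].round(4))
E
python3 m.py [.4957,-.278,.21]
```

```text
  File "m.py", line 5, in <module>
    T=np.array(eval(sys.argv[1])); print("pos",s["tool_pos"].round(4),"xdir",r[:,0].round(3),"delta",(r.T@(T-s["tool_pos"])).round(4),"f",s["force"].round(1),"t",s["t"],s["opening"].round(4))
                                                                                                                                                                         ^^^^^^^^^^^^^^^^^^
AttributeError: 'float' object has no attribute 'round'
```

```bash
sed -i 's/\["opening"\].round(4)/["opening"]/' m.py
```

>>> run_rows:
  ticks:
    - [[0, -0.006, -0.04, 0, 0], [0, -0.006, -0.04, 0, 0], [0, -0.006, -0.04, 0, 0], [0, -0.006, -0.04, 0, 0], [0, -0.006, -0.04, 0, 0], [0, -0.006, -0.04, 0, 0], [0, -0.006, -0.04, 0, 0], [0, -0.006, -0.04, 0, 0], [0, -0.006, -0.04, 0, 0], [0, -0.006, -0.03, 0, 0], [0, -0.006, -0.01, 0, 0], [0, 0, 0, 0.04, 0], [0, 0, 0, 0, 0], [0, 0, 0, 0, 0]]

```text
t: 3.2
tool_pos: [0.4923, -0.2503, 0.3417]
orientation: [0.13, -3.136, -0.003]
force: [0.4, 1.4, 0.4]
opening: 0.0006
gripper_force: 0.0
```

```bash
python3 m.py [.4957,-.278,.21]
```

```text
pos [ 0.4923 -0.2503  0.3417] xdir [-0.997 -0.083  0.003] delta [-0.0014 -0.0282  0.1317] f [0.4 1.4 0.4] t 3.2 0.0006000331401008034
```

>>> run_rows:
  ticks:
    - [[0, -0.001, -0.014, 0, 0], [0, 0, -0.014, 0, 0], [0, 0, 0, 0.03, 0], [0, 0, 0, 0.03, 0], [0, 0, 0, 0, 0], [0, 0, 0, 0, 0]]

```text
t: 3.8
tool_pos: [0.4962, -0.2799, 0.2837]
orientation: [-0.128, 3.139, -0.0]
force: [-0.4, -0.5, 0.4]
opening: 0.0005
gripper_force: 0.0
```

```bash
python3 m.py [.4957,-.278,.21]; python3 - <<'E'
from plant import read_camera
import cv2
a=read_camera("scene")["image"][80:290,170:430,::-1]
cv2.imwrite("pics/a1.png",cv2.resize(a,None,fx=2.8,fy=2.8,interpolation=cv2.INTER_CUBIC))
E
```

```text
pos [ 0.4962 -0.2799  0.2837] xdir [-0.997 -0.082 -0.   ] delta [0.0004 0.0019 0.0737] f [-0.4 -0.5  0.4] t 3.8 0.0004918974830988029
```

View pics/a1.png

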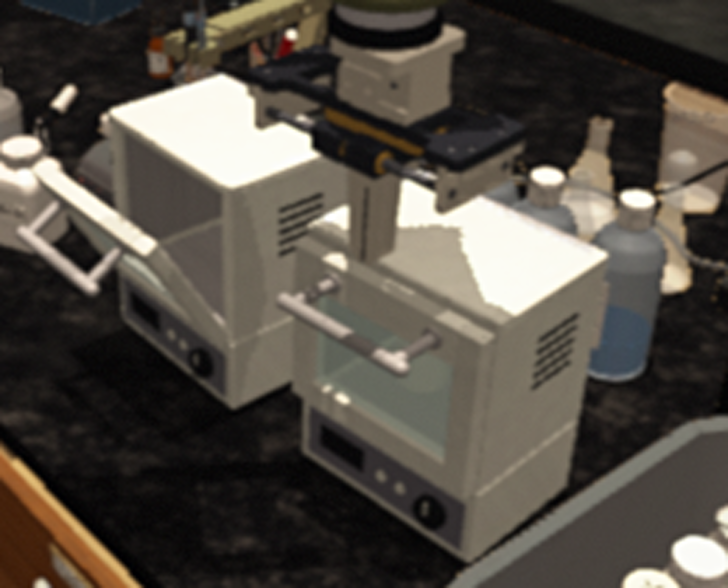

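The closed fingers, around (375,240) in the crop, hang above the gap between the bar and the door, near the bar's middle. I'll lower them and begin pulling.

>>> run_rows:
  ticks:
    - [[0, 0, 0, 0.02, 0], [0, 0, 0, 0.02, 0], [0, 0, 0, 0.02, 0], [0, 0, 0, 0.014, 0], [0, 0, 0, 0, 0], [0, 0.006, 0, 0, 0], [0, 0.008, 0, 0, 0], [0, 0.006, 0, 0.003, 0], [0, 0.006, 0, 0.003, 0], [0, 0, 0, 0, 0]]

```text
t: 4.85
tool_pos: [0.4695, -0.2816, 0.2028]
orientation: [-0.128, 3.139, -0.001]
force: [-0.3, -0.4, -0.5]
opening: 0.0004
gripper_force: 0.0
```

```bash
python3 m.py [.4957,-.278,.21]
```

```text
pos [ 0.4695 -0.2816  0.2028] xdir [-0.997 -0.081 -0.   ] delta [-0.0264  0.0014 -0.0072] f [-0.3 -0.4 -0.5] t 4.85 0.00037828668055803227
```

>>> run_rows:
  ticks:
    - [[0, 0.008, 0, 0.005, 0], [0, 0.008, 0, 0.006, 0], [0, 0.008, 0, 0.007, 0], [0, 0.008, 0, 0.007, 0], [0, 0.006, 0, 0.006, 0], [0, 0, 0, 0, 0]]

```text
t: 5.45
tool_pos: [0.4309, -0.2841, 0.1697]
orientation: [0.128, -3.137, -0.002]
force: [0.6, -1.0, -0.1]
opening: 0.0001
gripper_force: 0.5
```

```bash
python3 m.py [.4957,-.278,.21];python3 - <<'E'
from plant import read_camera
import cv2
a=read_camera("scene")["image"][80:290,170:430,::-1]
cv2.imwrite("pics/a2.png",cv2.resize(a,None,fx=2.8,fy=2.8,interpolation=cv2.INTER_CUBIC))
E
```

```text
pos [ 0.4309 -0.2841  0.1697] xdir [-0.997 -0.082  0.002] delta [-0.065   0.0009 -0.0404] f [ 0.6 -1.  -0.1] t 5.45 0.00012699869745573652
```

View pics/a2.png

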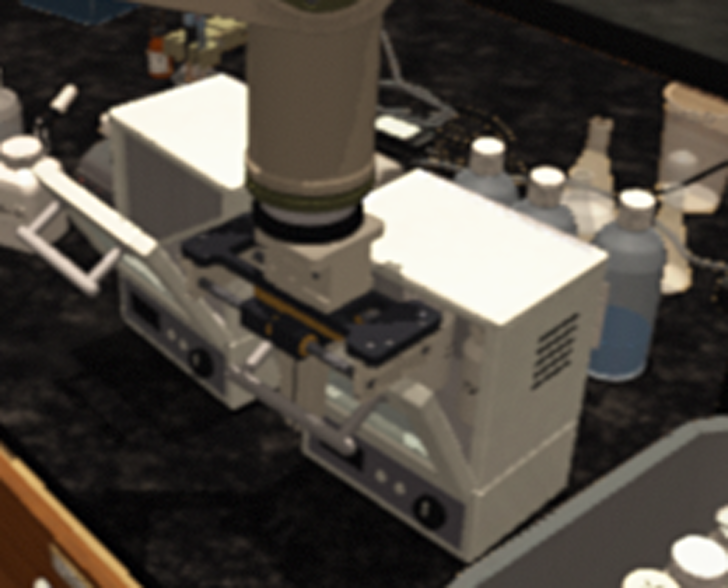

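>>> run_rows:
  ticks:
    - [[0, 0, 0, -0.03, 0], [0, 0, 0, -0.035, 0], [0, 0, 0, -0.035, 0], [0, 0, 0, -0.01, 0], [0, -0.02, 0, 0, 0], [0, -0.03, 0, 0, 0], [0, -0.016, 0, 0, 0], [0, 0, 0, 0, 0], [0, 0, 0, 0.03, 0], [0, 0, 0, 0.025, 0], [0, 0, 0, 0.01, 0], [0, 0, 0, 0, 0]]

```text
t: 6.7
tool_pos: [0.4964, -0.2784, 0.2143]
orientation: [0.128, -3.135, -0.004]
force: [0.3, 0.6, 0.5]
opening: 0.0008
gripper_force: 0.0
```

```bash
python3 m.py [.4957,-.278,.21];python3 - <<'E'
from plant import read_camera
import cv2
c=read_camera("top"); 
from h import *
np.savez("top1.npz",**c)
a=c["image"][85:245,120:370,::-1]
cv2.imwrite("pics/a3.png",cv2.resize(a,None,fx=3.2,fy=3.2,interpolation=cv2.INTER_CUBIC))
E
```

```text
pos [ 0.4964 -0.2784  0.2143] xdir [-0.997 -0.082  0.004] delta [0.0006 0.0004 0.0043] f [0.3 0.6 0.5] t 6.7 0.000760247569513448
```

View pics/a3.png

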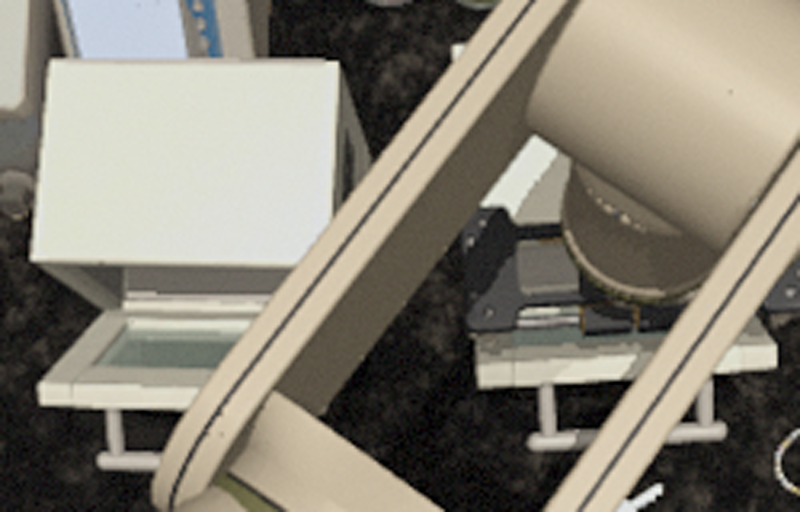

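The door, with its upper edge at about (620,360) in the crop, stays half open. The gripper is in behind its upper edge. I'll push outward, then down.

>>> run_rows:
  ticks:
    - [[0, 0.01, 0, 0, 0], [0, 0.015, 0, 0, 0], [0, 0.012, 0, 0.004, 0], [0, 0.012, 0, 0.006, 0], [0, 0.01, 0, 0.008, 0], [0, 0.01, 0, 0.008, 0], [0, 0.011, 0, 0.009, 0], [0, 0, 0, 0, 0]]

```text
t: 7.55
tool_pos: [0.4173, -0.2859, 0.1822]
orientation: [-0.128, 3.139, -0.001]
force: [-1.0, 0.2, 1.1]
opening: 0.0006
gripper_force: 0.0
```

```bash
python3 m.py [.4957,-.278,.21]
```

```text
pos [ 0.4173 -0.2859  0.1822] xdir [-0.997 -0.081 -0.   ] delta [-0.0788  0.0015 -0.0278] f [-1.   0.2  1.1] t 7.55 0.000596034391693314
```

>>> run_rows:
  ticks:
    - [[0, 0.004, 0, 0.01, 0], [0, 0.003, 0, 0.01, 0], [0, 0.002, 0, 0.01, 0], [0, 0.001, 0, 0.01, 0], [0, 0, 0, 0.005, 0], [0, 0, 0, 0, 0]]

```text
t: 8.15
tool_pos: [0.408, -0.2857, 0.1351]
orientation: [0.129, -3.137, -0.003]
force: [-0.2, 0.7, -0.2]
opening: 0.0003
gripper_force: 0.0
```

```bash
python3 m.py [.4957,-.278,.21]
```

```text
pos [ 0.408  -0.2857  0.1351] xdir [-0.997 -0.082  0.002] delta [-0.088   0.0006 -0.075 ] f [-0.2  0.7 -0.2] t 8.15 0.0003378153551191535
```

>>> run_rows:
  ticks:
    - [[0, 0, 0, 0.006, 0], [0, 0, 0, 0.005, 0], [0, 0, 0, 0.003, 0], [0, 0, 0, 0, 0]]

```text
t: 8.55
tool_pos: [0.4087, -0.2865, 0.1236]
orientation: [-0.129, 3.139, -0.001]
force: [-3.7, 2.6, 9.8]
opening: 0.0005
gripper_force: 4.5
```

>>> run_rows:
  ticks:
    - [[0, 0, 0, 0.003, 0], [0, 0, 0, 0.002, 0], [0, 0, 0, 0, 0]]

```text
t: 8.85
tool_pos: [0.4088, -0.2867, 0.123]
orientation: [-0.13, 3.139, -0.001]
force: [-19.3, 16.6, 47.7]
opening: 0.0008
gripper_force: 23.2
```

```bash
python3 m.py [.4957,-.278,.21]
```

```text
pos [ 0.4088 -0.2867  0.123 ] xdir [-0.997 -0.082 -0.   ] delta [-0.0873  0.0014 -0.0869] f [-19.3  16.6  47.7] t 8.85 0.000781871219723269
```

Full force rise at the stop (tip height 0.109 m as predicted). I'll raise the tool, move in front of the empty oven and check the door.

>>> run_rows:
  ticks:
    - [[0, 0, 0, -0.02, 0], [0, 0, 0, -0.04, 0.046], [0, 0, 0, -0.04, 0.046], [0, 0, 0, -0.04, 0], [0, 0, 0, -0.04, 0], [0, 0, 0.03, -0.02, 0], [0, 0, 0.04, 0, 0], [0, 0.005, 0.04, 0, 0], [0, 0.005, 0.04, 0, 0], [0, 0.01, 0.04, 0, 0], [0, 0.01, 0.04, 0, 0], [0, 0.01, 0.03, 0, 0], [0, 0, 0.01, 0, 0], [0, 0, 0, 0, 0]]

```text
t: 10.25
tool_pos: [0.3714, -0.0151, 0.3177]
orientation: [0.011, 3.141, -0.0]
force: [0.2, -1.0, 1.2]
opening: 0.0005
gripper_force: 0.0
```

```bash
python3 m.py [.363,-.003,.165]; python3 - <<'E'
from plant import read_camera
import cv2
from h import *
c=read_camera("top"); s=read_camera("scene"); np.savez("top2.npz",**c)
a=cv2.resize(s["image"][80:290,170:430,::-1],None,fx=2.8,fy=2.8,interpolation=cv2.INTER_CUBIC)
cv2.imwrite("pics/a4.png",a)
v,u=np.mgrid[:384,:512]; d=c["depth"]
P=(np.stack([(u-c["cx"])/c["fx"]*d,(v-c["cy"])/c["fy"]*d,d],-1)-c["t"])@c["R"]
o=np.array([.4697,-.2807]); X=np.array([.9966,.083]); Y=np.array([-.083,.9966])
a=(P[...,:2]-o)@X; b=(P[...,:2]-o)@Y
m=(d>0)&(a<.04)&(a>-.11)&(abs(b)<.09)&(P[...,2]>.06)&(P[...,2]<.16)
f=np.polyfit(a[m],P[...,2][m],1); print("door plane slope",f,m.sum(), a[m].min(),P[...,2][m].min(),P[...,2][m].max())
E
```

```text
pos [ 0.3714 -0.0151  0.3177] xdir [-1.     0.007 -0.001] delta [0.0086 0.0121 0.1527] f [ 0.2 -1.   1.2] t 10.25 0.0004979704608404505
door plane slope [-0.09658663  0.10197063] 4628 -0.08910750197774484 0.09236898601158444 0.11601875376069701
```

View pics/a4.png

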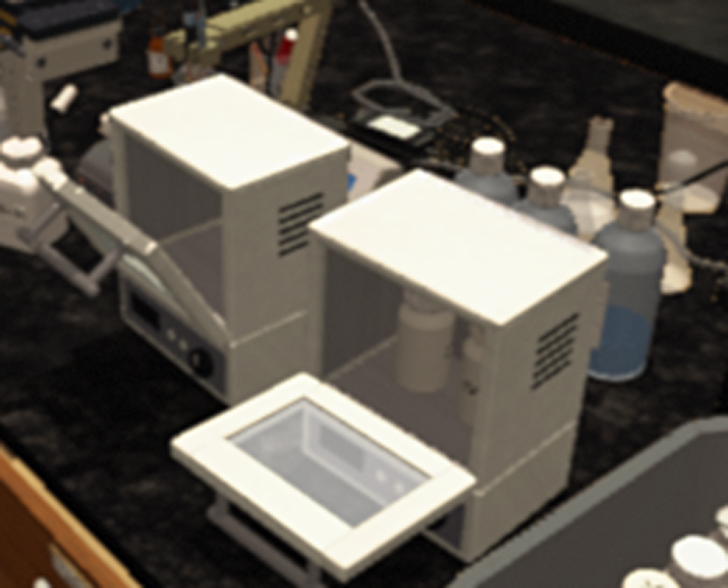

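The full oven's door (crop centre 320,470) lies level with the bottles behind it. The tip height also matches 1.5 rad. The empty door's bar, around (60,250), is unchanged. Next I'll lower the tool in front of that bar.

>>> run_rows:
  ticks:
    - [[0, 0.009, 0.012, 0, 0], [0, 0, 0, 0.03, 0], [0, 0, 0, 0.04, 0], [0, 0, 0, 0.04, 0], [0, 0, 0, 0.035, 0], [0, 0, 0, 0.007, 0], [0, 0, 0, 0, 0], [0, 0, 0, 0, 0]]

```text
t: 11.15
tool_pos: [0.3632, -0.0043, 0.1676]
orientation: [0.016, 3.139, -0.001]
force: [0.5, 0.2, -0.2]
opening: 0.0005
gripper_force: 0.0
```

```bash
python3 m.py [.3805,-.003,.165]
```

```text
pos [ 0.3632 -0.0043  0.1676] xdir [-1.     0.01  -0.002] delta [-0.0173  0.0014  0.0026] f [ 0.5  0.2 -0.2] t 11.15 0.0004952968720711695
```

>>> run_rows:
  ticks:
    - [[0, -0.01, 0, 0, 0], [0, -0.009, 0, 0, 0], [0, -0.008, 0, -0.008, 0], [0, -0.008, 0, -0.008, 0], [0, -0.008, 0, -0.007, 0], [0, -0.008, 0, -0.006, 0], [0, -0.008, 0, -0.005, 0], [0, -0.007, 0, -0.004, 0], [0, -0.004, 0, -0.002, 0], [0, 0, 0, 0, 0]]

```text
t: 12.15
tool_pos: [0.434, -0.0049, 0.2087]
orientation: [0.016, 3.138, -0.001]
force: [-0.0, -0.6, 0.1]
opening: 0.0007
gripper_force: 0.0
```

```bash
python3 m.py [.4375,-.003,.21]
```

```text
pos [ 0.434  -0.0049  0.2087] xdir [-1.     0.01  -0.004] delta [-0.0035  0.0019 -0.0013] f [-0.  -0.6  0.1] t 12.15 0.0006697964383649601
```

>>> run_rows:
  ticks:
    - [[0, -0.003, 0, 0, 0], [0, -0.002, 0, 0, 0], [0, 0, 0, 0, 0]]

```text
t: 12.45
tool_pos: [0.435, -0.0048, 0.2074]
orientation: [-0.016, -3.136, 0.001]
force: [-24.2, 0.1, 19.9]
opening: 0.0008
gripper_force: 12.1
```

>>> run_rows:
  ticks:
    - [[0, -0.003, 0, 0, 0], [0, 0, 0, 0, 0]]

```text
t: 12.65
tool_pos: [0.4352, -0.0048, 0.2074]
orientation: [-0.015, -3.13, 0.001]
force: [-43.2, -0.8, 31.1]
opening: 0.0007
gripper_force: 21.7
```

```bash
python3 m.py [.4375,-.003,.21]
```

```text
pos [ 0.4352 -0.0048  0.2074] xdir [-1.     0.01   0.012] delta [-0.0022  0.0018 -0.0026] f [-43.2  -0.8  31.1] t 12.65 0.0006785723990756599
```

>>> run_rows:
  ticks:
    - [[0, 0.01, 0, 0, 0], [0, 0.03, 0, 0, 0], [0, 0.02, 0, 0, 0], [0, 0, 0, -0.04, 0], [0, 0, 0, -0.04, 0], [0, 0, 0.04, -0.04, 0], [0, 0, 0.04, -0.02, 0], [0, 0, 0.04, 0, 0], [0, 0, 0.04, 0, 0], [0, 0, 0.04, 0, 0], [0, 0, 0, 0, 0], [0, 0, 0, 0, 0]]

```text
t: 13.85
tool_pos: [0.3821, 0.192, 0.3415]
orientation: [0.011, 3.141, -0.0]
force: [0.3, -0.2, -0.1]
opening: 0.0001
gripper_force: 0.0
```

```bash
python3 m.py [.4375,-.003,.21]; python3 - <<'E'
from plant import read_camera
import cv2
from h import *
c=read_camera("top"); s=read_camera("scene")
a=cv2.resize(s["image"][90:280,180:400,::-1],None,fx=2.6,fy=2.6,interpolation=cv2.INTER_CUBIC)
b=cv2.resize(c["image"][85:245,120:370,::-1],None,fx=1.6,fy=1.6,interpolation=cv2.INTER_CUBIC)
cv2.imwrite("pics/a5.png",a)
cv2.imwrite("pics/a6.png",cv2.resize(c["image"][85:245,120:370,::-1],None,fx=3,fy=3,interpolation=cv2.INTER_CUBIC))
v,u=np.mgrid[:384,:512]; d=c["depth"]
P=(np.stack([(u-c["cx"])/c["fx"]*d,(v-c["cy"])/c["fy"]*d,d],-1)-c["t"])@c["R"]
m=(d>0)&(abs(P[...,1])<.06)&(P[...,0]>.43)&(P[...,0]<.47)&(P[...,2]>.2)
print(m.sum(), np.median(P[m],0), np.percentile(P[m][:,2],80))
m=(d>0)&(abs(P[...,1])<.05)&(P[...,0]>.48)&(P[...,0]<.505)&(P[...,2]>.22)&(P[...,2]<.242)
print("door top",m.sum(),P[m].min(0),P[m].max(0))
E
```

```text
pos [0.3821 0.192  0.3415] xdir [-1.     0.007 -0.001] delta [-0.0567 -0.1945  0.1315] f [ 0.3 -0.2 -0.1] t 13.85 8.285003627464473e-05
402 [ 0.45131968 -0.00215834  0.22265271] 0.22413783160683146
door top 320 [ 0.4800005  -0.0495632   0.22001077] [0.50495323 0.04993114 0.23934562]
```

View pics/a5.png

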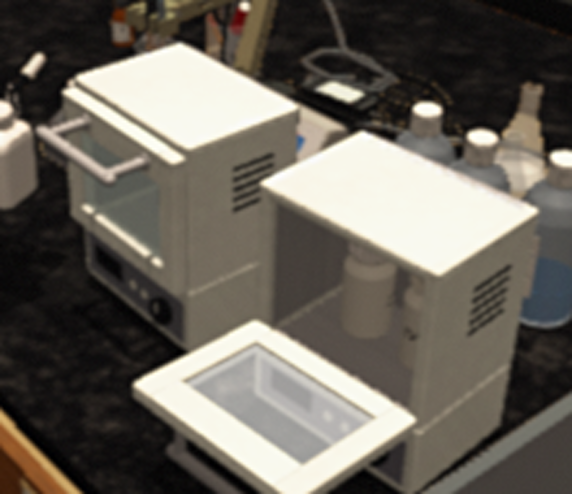

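View pics/a6.png

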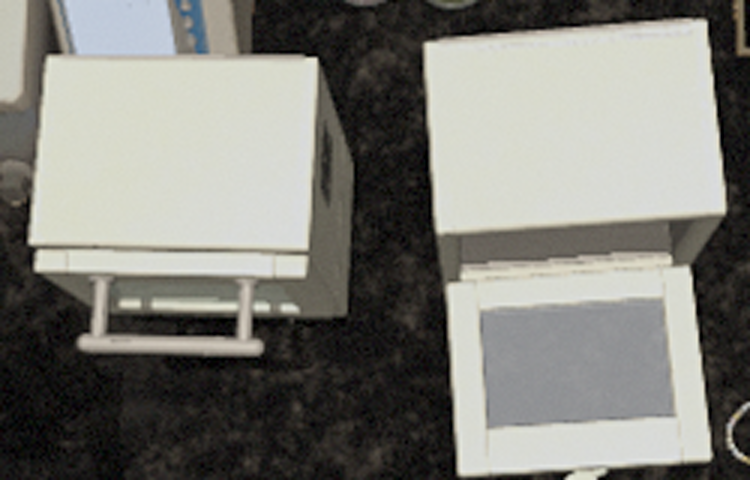

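The left (empty) door is flush with its oven. Its bar measures x 0.451 and z 0.223, the same height as the full oven's bar when shut. The right door lies level with the bottles inside, and the arm is clear of everything.

```bash
python3 -c "
from plant import robot; print(robot.close_job())"
```

```text
the job is handed in; nothing more can be done
None
```

The full oven's door was pulled down level first, then the empty oven's door was pushed fully shut, and the job was handed in at about 14 s with the arm clear of both ovens.

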